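# Find the full slide cases by weight and return them to the tray

### The arm

A 7-joint arm with a two-finger parallel gripper is mounted at the origin on the work surface. World frame = base frame: x ahead of the robot, y to its left, z up, the work surface at z = 0. Lengths are in mm, angles in rad, forces in N, time in s.
With the tool pointing down it reaches from about 425 to 875 mm from the base axis. Payload 4.7 kg.
Tool frame: the origin (TCP) lies at the very end of the fingers, on their centre line; the grasp point (between the pads) lies 19 mm behind it; z points along the fingers, x is the direction in which the jaws open and shut, and the axes are right-handed (so a half turn about z gives the same grasp; the last joint's range is limited). The gripper opens to 87 mm and grips with 3 to 60 N. Pads are 19 mm wide; open, the fingers measure 117 mm over their backs; the gripper's body (75 mm by 190 mm) begins 51 mm behind the grasp point.
Start: joints at [1.318, 0.321, -0.07, 1.45, 0.023, 1.371, -0.057], TCP at [171.349, -627.029, 222.587] pointing down, gripper open.
Joint ranges: [-2.86, 2.86], [-0.3, 2.09], [-1.38, 1.24], [0.06, 2.45], [-1.56, 4.7], [0.09, 2.05], [-2.69, 2.69]. Speed limits (rad/s): [2.57, 2.57, 3.14, 3.14, 3.14, 3.14, 3.14].

### API

Orientations are given as a rotation vector (axis times angle).
In Python, from plant import ctrl, optics gives the robot as it stands.
- The arm moves only by the tool step_arm, never from a script. Its argument "steps" is a list of rows, each a list of 7 numbers: the shift along the tool's x, y, z in mm, then the turn, a rotation vector about the tool's x, y, z in rad, then the finger opening in mm, from 0 to 87. A call has 1 to 8 rows; each row shifts and turns the commanded pose from where the row before left it, along the tool's axes as they then stand; what a row does not reach is not made up. A row lasts 1/10 s, in which the tool goes at most 50 mm and 8.59 degrees, less where a joint would pass 70% of its speed; a pose out of reach is approached as far as the arm can. A call is refused whole if a number of a shift passes 50 or a number of a turn 0.15, either way. A call with a gripper value outside its range is refused whole. The fingers move at their own pace and stop on an object; the grip force is fixed at half the most. Time passes only in rows, so rows that do not move let the fingers close. It gives the time, the measured TCP pose, the force and the opening at its end, in the units of the state.
- ctrl.get_obs(): the state, without advancing time (a new reading comes with each control period).
- optics.camera(name): name is "scene" or "top" or "wrist"; returns the picture (400x640x3 uint8, blue, green, red); there is no depth.
- optics.camera_model(name): a dict with "fx", "fy", "cx", "cy" (pixels), "rvec" (rotation vector, rad) and "tvec" (3), from world to camera coordinates, as OpenCV has them. Camera axes: x right, y down, z forward; pixel columns grow to the right and rows downward; lengths in mm; the calibration is good to about 2 mm. The wrist camera is an equidistant fisheye: a pixel r from the principal point sees the ray r / f radians off the axis. A picture is of the moment at which its call begins: read the wrist's pose just before it. camera_model takes no time and is no camera call; for the wrist camera it gives the pose at the moment of the call.
- ctrl.close_job(): hands the job in, once; it reports no verdict.
The state is a dict: "time": time; "joint_positions": joint angles; "joint_vel": joint speeds; "effort": joint torques, N m; "eef_pos": TCP position; "eef_rot": TCP orientation; "ft_force": force on the tool from outside, world axes, zero at the start; "moment": the same for the moment, N m; "grip_width": opening from 0.0 (shut) to 1.0 (fully open).
Only numpy, scipy, OpenCV 4.12 (cv2) and the standard library are available. Lean on these libraries where they do the work, as an engineer would, in place of code of your own. Each camera call takes 0.05 s, during which the arm holds its last target. There are 200 camera calls.

### The job

Two closed slide cases look alike, and one or both of them are still full of glass slides: first the right-hand case and then the left-hand one, as the robot sees them, raise the pull-bar end a little with the far end still on the table, hold it a moment and feel whether the case is heavy or light. Set each heavy case flat in the white tray by its carrying handle, without dropping it or tipping it steeply; leave a light one lying flat where it stood, and do not disturb the bottle and the dish.

Things in the scene. Friction and masses are not known exactly. Their poses are not given: they have to be found in the camera images.
- case_1: the right-hand slide case as the robot sees it (lower y): a closed blue plastic box 180 x 92 x 40 mm (x, y, z). Origin: centre of its underside; x runs along its length, away from the pull bar; z up. Empty it weighs 0.16 to 0.21 kg, full 0.6 to 0.83 kg, evenly loaded; it looks the same either way
- case_1_bar (a point): centre of case_1's steel pull bar, at its robot-side end: round, 10 mm thick, 76 mm long along the case's y, 45 mm out from the end face, 34 mm above the underside, side arms 64 mm apart. Grip it closing along the case's length. 20 mm up tips the case 0.09 rad about its far lower edge; the bar then takes 0.40 of the weight (0.6-0.85 N empty, 2.3-3.3 N full), up to 0.8 N more with grip friction (grip 4 N)
- case_1_handle (a point): centre of the black carrying handle over the middle of case_1: a round bar 12 mm thick, 60 mm long along the case (its x), 30 mm above the lid and 70 mm above the underside, on a post 8 mm thick at each end. Fingers close on it across the case; 40 N of grip carries a full one
- case_2: the left-hand slide case as the robot sees it (higher y): a closed blue plastic box 180 x 92 x 40 mm (x, y, z). Origin: centre of its underside; x runs along its length, away from the pull bar; z up. Empty it weighs 0.16 to 0.21 kg, full 0.6 to 0.83 kg, evenly loaded; it looks the same either way
- case_2_bar (a point): centre of case_2's steel pull bar, at its robot-side end: round, 10 mm thick, 76 mm long along the case's y, 45 mm out from the end face, 34 mm above the underside, side arms 64 mm apart. Grip it closing along the case's length. 20 mm up tips the case 0.09 rad about its far lower edge; the bar then takes 0.40 of the weight (0.6-0.85 N empty, 2.3-3.3 N full), up to 0.8 N more with grip friction (grip 4 N)
- case_2_handle (a point): centre of the black carrying handle over the middle of case_2: a round bar 12 mm thick, 60 mm long along the case (its x), 30 mm above the lid and 70 mm above the underside, on a post 8 mm thick at each end. Fingers close on it across the case; 40 N of grip carries a full one
- tray: the white return tray, fixed: 236 x 262 mm outside, walls 6 mm thick and 18 mm high, floor 6 mm thick. Origin: centre of its underside; x along its 236 mm side (away from the robot), y along its 262 mm side. Two cases fit side by side, lengthwise along x, centred 58 mm either side of the middle (y); the pull bars pass over the wall
- table: the lime-green work table, its top at z = 0
- stain: bystander: amber stain bottle, 44 mm across, 85 mm high, origin at the centre of its underside
- dish: bystander: shallow glass dish, 90 mm across, 16 mm high, origin at the centre of its underside
Mind the look-alikes: they are no part of the job. What is shaped like the case_1 but red, turquoise or yellow is not meant.

How it is judged:
By the outcome, as a careful person would: the job done as asked, in the order asked, and still so for the second after the job is handed in, with the robot touching nothing.
It also fails if it takes over 72 s, if anything falls off the work surface, if the arm or the gripper's body presses on something with over 40 N, if the wrist force passes 120 N, or if a joint passes its speed limit or range.

## Working session

There is one attempt and no reset: what is moved stays moved. The work goes in short steps, Python scripts to look and compute and a tool call to move; the robot and the scene stay as the last step left them, time stands still between calls to the robot, and variables do not carry over. Pictures are saved under pics/ and viewed, on a budget of 10 in all, crops included, one or two more only if the job needs it, and the job is handed in when it is done.

Besides the shell and the picture viewer there is one more tool, called after ">>>" as name(argument=value, ...), one argument or row to a line, values as JSON. step_arm: Moves the arm, as the interface text tells. Its arguments: {"type":"object","properties":{"steps":{"type":"array"}},"required":["steps"]}

```bash
mkdir -p pics; ls; python3 - <<'E'
from plant import ctrl, optics
import cv2
o=ctrl.get_obs(); print(o)
for n in ("scene","top"):
    cv2.imwrite(f"pics/{n}0.png",optics.camera(n)); print(n,optics.camera_model(n))
print(optics.camera_model("wrist"))
E
```

```text
pics
{'time': 0.0, 'joint_positions': array([ 1.31811406,  0.3218358 , -0.0700989 ,  1.45166853,  0.02261554,
        1.370811  , -0.05689377]), 'joint_vel': array([ 4.55394946e-04, -9.17440221e-04,  2.77187828e-05,  1.27832112e-03,
       -2.31922977e-03, -1.71691048e-03,  1.56116089e-03]), 'effort': array([ 3.32552527e-04, -4.91289711e+01, -4.03802879e-01, -3.12531173e+01,
       -6.38128188e-02,  4.37797525e-02,  1.57414393e-04]), 'eef_pos': array([ 171.16646241, -626.48063394,  221.45657517]), 'eef_rot': array([-2.49633729,  1.90553926,  0.00251602]), 'ft_force': array([-0.37711846, -0.81872615,  0.45142874]), 'moment': array([-0.05433293,  0.05782925,  0.04912582]), 'grip_width': 0.9981248571201096}
scene {'fx': 497.22423882081796, 'fy': 497.22423882081796, 'cx': 318.4397120553648, 'cy': 195.38377415126453, 'rvec': array([ 2.24195726,  0.94402127, -0.38015255]), 'tvec': array([-305.61879273, -307.57896809, 2116.00233255])}
top {'fx': 406.6398884533292, 'fy': 406.6398884533292, 'cx': 323.4040323717239, 'cy': 198.67273113635753, 'rvec': array([ 2.19465325, -2.17724905,  0.10166049]), 'tvec': array([-134.15449354,  554.41663117, 1068.24690458])}
{'fx': 309.70691628693146, 'fy': 309.70691628693146, 'cx': 315.70610569496284, 'cy': 196.63724574671156, 'rvec': array([-2.29615826,  1.75282459,  0.27005654]), 'tvec': array([-649.92046948,  -37.42726999,  391.00735148])}
```

View pics/top0.png

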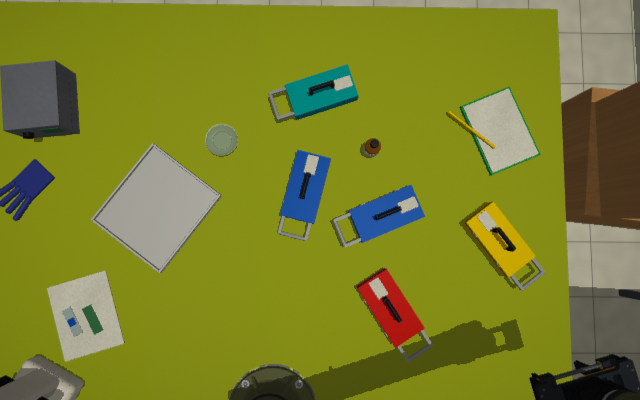

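View pics/scene0.png

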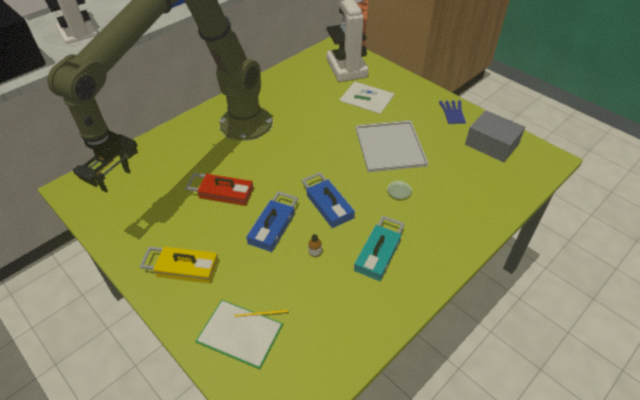

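The top view shows the blue cases at px (380,215), which is right-hand case_1, and (305,188), which is case_2. Their bars are at (346,232) and (293,228). The tray is at (157,208), the dish at (221,140) and the bottle at (372,147). The scene view agrees. Next I fit the poses.

```bash
cat > h.py <<'E'
import numpy as np, cv2
from scipy.optimize import minimize
from scipy.spatial.transform import Rotation as R
def proj(P,m):
    P=np.asarray(P,float).reshape(-1,3)
    K=np.array([[m['fx'],0,m['cx']],[0,m['fy'],m['cy']],[0,0,1]])
    return cv2.projectPoints(P,m['rvec'],m['tvec'],K,None)[0].reshape(-1,2)
def unproj(px,z,m):
    M=R.from_rotvec(m['rvec']).as_matrix(); c=-M.T@m['tvec']
    d=M.T@np.array([(px[0]-m['cx'])/m['fx'],(px[1]-m['cy'])/m['fy'],1])
    return c+d*(z-c[2])/d[2]
def box(p,L,W,H):
    c,s=np.cos(p[2]),np.sin(p[2])
    return np.array([[p[0]+a*L/2*c-b*W/2*s,p[1]+a*L/2*s+b*W/2*c,z] for a in(-1,1) for b in(-1,1) for z in(0,H)])
def hullmask(pts,S=8,shape=(400,640)):
    h=cv2.convexHull(pts.astype(np.float32))[:,0]
    return h
def iou(h1,h2):
    a=cv2.intersectConvexConvex(h1,h2)[0]; return a/(cv2.contourArea(h1)+cv2.contourArea(h2)-a)
def maskhull(mask,near):
    n,l,s,c=cv2.connectedComponentsWithStats(mask.astype(np.uint8))
    k=[i for i in range(1,n) if s[i,4]>150]
    k=min(k,key=lambda i:np.hypot(*(c[i]-near)))
    ys,xs=np.nonzero(l==k)
    # pixel area: add the four corners of each pixel
    P=np.concatenate([np.c_[xs+a,ys+b] for a in(-.5,.5) for b in(-.5,.5)]).astype(np.float32)
    return cv2.convexHull(P)[:,0]
def fit(hulls,models,p0,dim):
    f=lambda p:-sum(iou(h,hullmask(proj(box([p[0],p[1],p[2]/200],*dim),m))) for h,m in zip(hulls,models))
    x=np.array([p0[0],p0[1],p0[2]*200])
    for _ in range(3): 
        r=minimize(f,x,method='Nelder-Mead',options=dict(initial_simplex=np.array([x,x+[8,0,0],x+[0,8,0],x+[0,0,12]]),xatol=.02,fatol=1e-6)); x=r.x
    return np.array([x[0],x[1],x[2]/200]),-r.fun/len(hulls)
E
python3 - <<'E'
from h import *
from plant import ctrl,optics
M={n:optics.camera_model(n) for n in("top","scene")}
I={n:cv2.imread(f"pics/{n}0.png") for n in M}
H={n:cv2.cvtColor(I[n],cv2.COLOR_BGR2HSV) for n in M}
T,S=M['top'],M['scene']
print('axes',unproj((320,300),0,T),unproj((320,200),0,T),unproj((220,300),0,T))
blue={n:(H[n][...,0]>100)&(H[n][...,0]<130)&(H[n][...,1]>120)&(H[n][...,2]>40) for n in M}
wht={n:(H[n][...,1]<60)&(H[n][...,2]>90) for n in M}
for nm,t,s,b in(('c1',(385,215),(272,222),(346,232)),('c2',(305,188),(330,202),(293,228))):
    c=unproj(t,40,T)[:2]; bb=unproj(b,34,T)[:2]; d=c-bb
    h=[maskhull(blue['top'],t),maskhull(blue['scene'],s)]
    p0=[*c,np.arctan2(d[1],d[0])]
    for k in((0,),(1,),(0,1)): print(nm,k,*fit([h[i] for i in k],[[T,S][i] for i in k],p0,(180,92,40)))
c=unproj((157,208),10,T)
h=[maskhull(wht['top'],(157,208)),maskhull(wht['scene'],(392,145))]
print([cv2.contourArea(x) for x in h],unproj((152,146),18,T),unproj((219,196),18,T),unproj((160,270),18,T),unproj((93,219),18,T))
for y in(-.7,.87,0.7):
  for k in((0,),(1,),(0,1)): print('tray',y,k,*fit([h[i] for i in k],[[T,S][i] for i in k],[c[0],c[1],y],(236,262,18)))
print('dish',unproj((221,140),8,T),'bottle top',unproj((374,143),85,T),'base',unproj((371,150),0,T))
E
```

```text
axes [ 284.12289423 -122.90224601    0.        ] [ 553.62085369 -120.71053266    0.        ] [282.6770952  144.97869382   0.        ]
c1 (0,) [ 517.38423436 -298.11460951   -1.17234766] 0.9645358016661368
c1 (1,) [ 498.0136762  -286.46142094   -1.11459351] 0.8199132295621946
c1 (0, 1) [ 516.78609467 -297.68196011   -1.16970506] 0.8515986186468355
c2 (0,) [ 5.87033515e+02 -8.06978705e+01 -2.53723462e-01] 0.964071698981551
c2 (1,) [ 5.70487332e+02 -7.59269908e+01 -3.13876247e-01] 0.8418220948189791
c2 (0, 1) [ 5.85920757e+02 -8.09480302e+01 -2.50431950e-01] 0.8825104983764498
[8934.5, 2813.5] [695.22106393 335.9892577   18.        ] [560.72511624 151.09530312  18.        ] [362.87408697 301.20166435  18.        ] [496.29158676 484.38231125  18.        ]
tray -0.7 (0,) [529.81463991 320.88557815  -0.75616452] 0.834702652897857
tray -0.7 (1,) [524.69428399 318.06323334  -0.75480908] 0.8503210858310002
tray -0.7 (0, 1) [526.94645619 319.19429211  -0.74475887] 0.8402507880178819
tray 0.87 (0,) [530.46048766 320.19713742   0.93263174] 0.9899414231394564
tray 0.87 (1,) [523.57449852 319.61230381   0.92989583] 0.9884380873305456
tray 0.87 (0, 1) [529.149188   320.28402568   0.92975567] 0.9631468770148142
tray 0.7 (0,) [530.44732681 320.1872686    0.93260361] 0.9899416031448627
tray 0.7 (1,) [523.57312782 319.6080967    0.92993072] 0.9884379694536344
tray 0.7 (0, 1) [529.14316029 320.32274808   0.92934645] 0.9631471127118398
dish [715.90463122 152.40906046   8.        ] bottle top [ 694.77656564 -257.67387188   85.        ] base [ 693.84241711 -260.96200792    0.        ]
```

```bash
cat >> h.py <<'E'
def plan(o,x,y,z,phi,op,vmax=45,wmax=.14):
    """rows (rounded) from measured pose to target, tool down; phi = azimuth of tool x"""
    Rm=R.from_rotvec(o['eef_rot']).as_matrix(); p=np.array(o['eef_pos'],float); t=np.array([x,y,z],float)
    rt=R.from_matrix([[np.cos(phi),np.sin(phi),0],[np.sin(phi),-np.cos(phi),0],[0,0,-1]])
    rv=(R.from_matrix(Rm).inv()*rt).as_rotvec()
    n=int(max(1,np.ceil(np.linalg.norm(t-p)/vmax),np.ceil(np.linalg.norm(rv)/wmax)))
    out=[]
    for i in range(n):
        s=np.round(Rm.T@(t-p)/(n-i),1); rv=(R.from_matrix(Rm).inv()*rt).as_rotvec(); w=np.round(rv/(n-i),3)
        out.append([*map(float,s),*map(float,w),op]); p=p+Rm@s; Rm=Rm@R.from_rotvec(w).as_matrix()
    for i in range(0,n,8): print(out[i:i+8])
E
python3 - <<'E'
from h import *
from plant import ctrl,optics
o=ctrl.get_obs(); m=optics.camera_model('wrist'); A=R.from_rotvec(m['rvec']).as_matrix()
Rm=R.from_rotvec(o['eef_rot']).as_matrix()
print('cam in tool',Rm.T@(-A.T@m['tvec']-o['eef_pos']),'cam axes in tool\n',(A@Rm).T.round(3))
plan(o,464,-174,200,-1.172,40)
E
```

```text
cam in tool [   0.70126752  -81.16472554 -161.77720007] cam axes in tool
 [[ 1.    -0.     0.   ]
 [ 0.     0.954  0.299]
 [-0.    -0.299  0.954]]
[[-29.9, -33.5, 1.8, 0.0, 0.0, -0.011, 40], [-29.6, -33.8, 1.8, 0.0, 0.0, -0.011, 40], [-29.2, -34.1, 1.9, 0.0, 0.0, -0.011, 40], [-28.8, -34.5, 1.8, -0.0, 0.0, -0.011, 40], [-28.4, -34.8, 1.9, -0.0, 0.0, -0.011, 40], [-28.1, -35.1, 1.8, -0.0, 0.0, -0.011, 40], [-27.7, -35.4, 1.9, -0.0, 0.0, -0.011, 40], [-27.3, -35.7, 1.8, -0.0, 0.0, -0.011, 40]]
[[-26.9, -36.0, 1.9, -0.0, 0.0, -0.011, 40], [-26.5, -36.2, 1.8, -0.0, 0.001, -0.011, 40], [-26.1, -36.5, 1.8, -0.0, 0.0, -0.011, 40], [-25.6, -36.9, 1.9, -0.0, 0.001, -0.011, 40]]
```

>>> step_arm(
  steps=[
    [-30,-33,2,0,0,-0.011,40],
    [-30,-34,2,0,0,-0.011,40],
    [-29,-34,2,0,0,-0.011,40],
    [-29,-34.5,2,0,0,-0.011,40],
    [-28.5,-35,2,0,0,-0.011,40],
    [-28,-35,2,0,0,-0.011,40],
    [-27.5,-35.5,2,0,0,-0.011,40],
    [-27.5,-35.5,2,0,0,-0.011,40],
  ],
)

```text
time: 0.9
eef_pos: [366.7, -323.1, 206.2]
eef_rot: [2.579, -1.794, -0.0]
ft_force: [0.7, -1.3, 0.3]
grip_width: 0.472
```

>>> step_arm(
  steps=[
    [-27,-36,2,0,0,-0.011,40],
    [-26.5,-36,2,0,0,-0.011,40],
    [-26,-36.5,2,0,0,-0.011,40],
    [-25.5,-37,2,0,0,-0.011,40],
    [0,0,0,0,0,0,40],
  ],
)

```text
time: 1.4
eef_pos: [466.5, -167.0, 198.4]
eef_rot: [-2.624, 1.721, 0.001]
ft_force: [-0.4, 0.1, 1.3]
grip_width: 0.459
```

```bash
python3 - <<'E'
from h import *
from plant import ctrl,optics
import pickle
o=ctrl.get_obs(); m=optics.camera_model('wrist'); im=optics.camera('wrist')
pickle.dump((o,m),open('w1.pkl','wb')); cv2.imwrite('pics/w1.png',im); print(o)
E
```

```text
{'time': 1.4, 'joint_positions': array([ 0.81271156,  0.0289243 , -0.52533123,  1.84222198,  0.01174196,
        1.2739378 , -0.8766899 ]), 'joint_vel': array([ 0.04539997, -0.00949903,  0.09256555,  0.01037392,  0.05633583,
        0.01841254,  0.06040592]), 'effort': array([ -0.17208487, -27.73132861,  -0.55801157, -30.60315371,
        -0.11511131,  -0.18745971,  -0.51155286]), 'eef_pos': array([ 466.54388724, -167.0245918 ,  198.38668794]), 'eef_rot': array([-2.62439119e+00,  1.72096096e+00,  8.43397535e-04]), 'ft_force': array([-0.38378966,  0.13161279,  1.31392941]), 'moment': array([ 0.00816756,  0.00862535, -0.00410586]), 'grip_width': 0.4590118099170849}
```

View pics/w1.png

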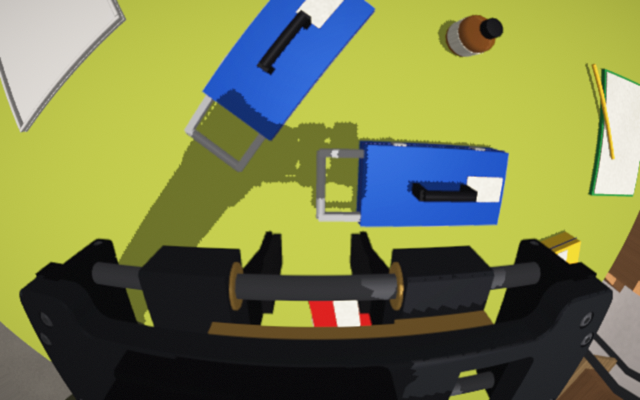

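```bash
cat >> h.py <<'E'
def wproj(P,m):
    P=np.asarray(P,float).reshape(-1,1,3); K=np.array([[m['fx'],0,m['cx']],[0,m['fy'],m['cy']],[0,0,1]])
    return cv2.fisheye.projectPoints(P,np.asarray(m['rvec']).reshape(3,1),np.asarray(m['tvec']).reshape(3,1),K,np.zeros(4))[0].reshape(-1,2)
def wunproj(px,z,m):
    a=(np.array(px,float)-[m['cx'],m['cy']])/m['fx']; r=np.hypot(*a)
    M=R.from_rotvec(m['rvec']).as_matrix(); c=-M.T@m['tvec']
    d=M.T@np.array([*(a/max(r,1e-9)*np.sin(r)),np.cos(r)]); return c+d*(z-c[2])/d[2]
def wfit(im,near,m,p0,dim=(180,92,40)):
    H=cv2.cvtColor(im,cv2.COLOR_BGR2HSV); b=(H[...,0]>100)&(H[...,0]<130)&(H[...,1]>120)&(H[...,2]>30)
    h=maskhull(b,near)
    f=lambda p:-iou(h,hullmask(wproj(box([p[0],p[1],p[2]/200],*dim),m)))
    x=np.array([p0[0],p0[1],p0[2]*200])
    for _ in range(3): 
        r=minimize(f,x,method='Nelder-Mead',options=dict(initial_simplex=np.array([x,x+[8,0,0],x+[0,8,0],x+[0,0,12]]),xatol=.02,fatol=1e-6)); x=r.x
    return np.array([x[0],x[1],x[2]/200]),-r.fun
def loc(p,a,b,z): return np.array([p[0]+a*np.cos(p[2])-b*np.sin(p[2]),p[1]+a*np.sin(p[2])+b*np.cos(p[2]),z])
E
python3 - <<'E'
from h import *
import pickle
o,m=pickle.load(open('w1.pkl','rb')); im=cv2.imread('pics/w1.png')
p,s=wfit(im,(430,185),m,[517,-298,-1.17]); print(p,s)
t=cv2.imread('pics/top0.png'); from plant import optics; T=optics.camera_model('top')
for nm,p in(('c1w',p),('c1t',[517.4,-298.1,-1.172]),('c2t',[587,-80.7,-.2537])):
    bar=[loc(p,-135,b,34) for b in(-38,38)]; hd=[loc(p,a,0,76) for a in(-30,30)]
    print(nm,'bar',wproj(bar,m).round(1).tolist(),'handle top',wproj(hd,m).round(1).tolist(),'TOP bar',proj(bar,T).round(1).tolist(),'handle',proj(hd,T).round(1).tolist())
    c=(0,0,255)
    for a in proj(bar+hd,T): cv2.circle(t,tuple((a*1).astype(int)),0,c,-1)
    for a in wproj(np.r_[bar+hd,box(p,180,92,40)],m): cv2.circle(im,tuple(a.round().astype(int)),2,(0,0,255) if nm!='c1w' else (0,255,255),-1)
out=np.vstack([cv2.resize(im[:230,150:550],None,fx=2,fy=2)[:300*2-140], np.hstack([cv2.resize(t[130:250,265:435],None,fx=4,fy=4,interpolation=0)[:,:680],np.zeros((480,120,3),np.uint8)])])
out=cv2.resize(out,None,fx=.63,fy=.63); cv2.imwrite('pics/o1.png',out); print(out.shape)
E
```

```text
[ 514.83970607 -299.63646653   -1.17489453] 0.98944873670074
c1w bar [[320.3, 216.9], [321.5, 149.8]] handle top [[425.8, 197.1], [476.8, 197.8]] TOP bar [[345.9, 246.9], [334.9, 220.1]] handle [[379.3, 217.9], [400.9, 209.0]]
c1t bar [[320.0, 214.7], [321.1, 147.4]] handle top [[425.8, 194.3], [476.9, 195.1]] TOP bar [[345.4, 246.0], [334.3, 219.3]] handle [[378.7, 216.9], [400.3, 208.0]]
c2t bar [[238.5, 165.3], [185.7, 125.5]] handle top [[260.6, 60.8], [301.3, 10.6]] TOP bar [[305.6, 239.3], [277.8, 231.8]] handle [[301.5, 195.8], [307.7, 173.3]]
(592, 504, 3)
```

View pics/o1.png

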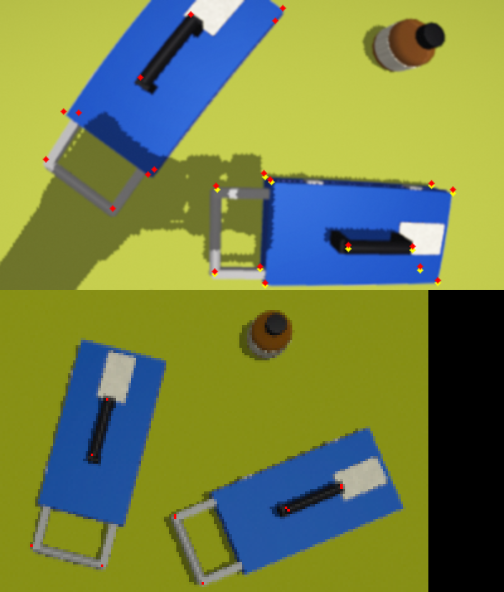

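Overlay: the projected bar, handle and corner points land on both cases (bar ends within 1–2 px in both cameras), and the wrist and top fits agree within about 3 mm. Next I position over bar 1.

```bash
python3 - <<'E'
from h import *
from plant import ctrl,optics
o=ctrl.get_obs(); print(o['eef_pos'])
plan(o,463.8,-174.5,70,-1.174,40)
E
```

```text
[ 464.83104819 -170.71185291  198.25041595]
[[1.1, 0.8, 42.7, -0.0, 0.0, 0.003, 40], [1.0, 0.8, 42.8, -0.0, 0.0, 0.003, 40], [1.1, 0.9, 42.7, -0.0, 0.001, 0.003, 40]]
```

>>> step_arm(
  steps=[
    [0,0,43,0,0,0,40],
    [0,0,43,0,0,0,40],
    [0,0,42,0,0,0,40],
    [0,0,0,0,0,0,40],
    [0,0,0,0,0,0,40],
  ],
)

```text
time: 1.95
eef_pos: [463.0, -175.0, 70.7]
eef_rot: [2.616, -1.739, -0.002]
ft_force: [0.1, 0.4, 0.5]
grip_width: 0.457
```

```bash
cat >> h.py <<'E'
def ft(n=12):
    from plant import ctrl,optics
    L=[]
    for _ in range(n):
        optics.camera('top'); o=ctrl.get_obs(); L.append(np.r_[o['ft_force'],o['moment']])
    return np.mean(L,0),np.std(L,0),o
E
python3 - <<'E'
from h import *
b,s,o=ft(8); np.save('b1.npy',b); print(b.round(3),s.round(3)); print(o['eef_pos'],o['time'])
plan(o,463.8,-174.5,15,-1.174,40)
E
```

```text
[ 0.055  0.043  0.165 -0.006 -0.019 -0.018] [0.786 0.336 0.301 0.029 0.015 0.039]
[ 464.24820888 -174.64886077   71.60083721] 2.35
[[-0.2, 0.2, 28.3, -0.0, -0.001, 0.001, 40], [-0.2, 0.2, 28.3, -0.001, -0.001, 0.001, 40]]
```

>>> step_arm(
  steps=[
    [0,0,30,0,0,0,40],
    [0,0,26,0,0,0,40],
    [0,0,0,0,0,0,40],
    [0,0,0,0,0,0,20],
    [0,0,0,0,0,0,8],
    [0,0,0,0,0,0,8],
    [0,0,0,0,0,0,8],
    [0,0,0,0,0,0,8],
  ],
)

```text
time: 3.15
eef_pos: [463.9, -174.2, 15.2]
eef_rot: [-2.617, 1.737, -0.001]
ft_force: [-0.3, 2.7, 3.1]
grip_width: 0.125
```

```bash
python3 - <<'E'
from h import *
b,s,o=ft(4); print((b-np.load('b1.npy')).round(3),o['eef_pos'],o['grip_width'],o['time'])
E
```

```text
[-1.461  3.078  4.     0.664  0.346 -0.01 ] [ 463.6780019  -173.60696605   14.94679922] 0.10132026071849876 3.35
```

>>> step_arm(
  steps=[
    [0.3,0,-4,0,-0.018,0,8],
    [0.3,0,-4,0,-0.018,0,8],
    [0.3,0,-4,0,-0.018,0,8],
    [0.3,0,-4,0,-0.018,0,8],
    [0.2,0,-4,0,-0.018,0,8],
    [0,0,0,0,0,0,8],
    [0,0,0,0,0,0,8],
  ],
)

```text
time: 4.05
eef_pos: [464.9, -177.3, 34.6]
eef_rot: [-2.574, 1.71, 0.113]
ft_force: [-0.1, -0.8, -2.1]
grip_width: 0.101
```

```bash
cat >> h.py <<'E'
def report(bias,yaw,n=14):
    b,s,o=ft(n); d=b-bias; c,q=np.cos(yaw),np.sin(yaw)
    print('force',d[:3].round(2),'mom',d[3:].round(3),'sd',s.round(2)); print('along case',round(d[0]*c+d[1]*q,2),'across',round(-d[0]*q+d[1]*c,2),'z',round(d[2],2),'mom about case y',round(-d[3]*q+d[4]*c,3))
    print(o['eef_pos'],o['eef_rot'],o['grip_width'],o['time'])
E
python3 - <<'E'
from h import *
from plant import optics
report(np.load('b1.npy'),-1.174)
E
```

```text
force [ 0.59 -1.65 -3.11] mom [-0.489 -0.212  0.025] sd [0.55 0.51 0.6  0.04 0.03 0.02]
along case 1.74 across -0.1 z -3.11 mom about case y -0.533
[ 464.50257213 -176.29078914   34.47603339] [-2.57438451  1.70865436  0.11562306] 0.10195822948500625 4.75
```

Case_1 loads the bar by 3.1 N. Balancing moments about the far edge puts it at about 0.66–0.77 kg, so it's heavy. I lower it and let go.

>>> step_arm(
  steps=[
    [-0.2,0,4,0,0.018,0,8],
    [-0.3,0,4,0,0.018,0,8],
    [-0.3,0,4,0,0.018,0,8],
    [-0.3,0,4,0,0.018,0,8],
    [-0.3,0,4,0,0.018,0,8],
    [0,0,0,0,0,0,8],
    [0,0,0,0,0,0,25],
    [0,0,0,0,0,0,40],
  ],
)

```text
time: 5.55
eef_pos: [463.6, -173.4, 14.6]
eef_rot: [-2.618, 1.737, -0.0]
ft_force: [-0.5, -1.0, -0.6]
grip_width: 0.213
```

>>> step_arm(
  steps=[
    [0,0,0,0,0,0,40],
    [0,0,0,0,0,0,40],
    [0,0,-20,0,0,0,40],
    [0,0,-40,0,0,0,40],
    [0,0,-45,0,0,0,40],
    [0,0,-45,0,0,0,40],
    [0,0,-35,0,0,0,40],
    [0,0,0,0,0,0,40],
  ],
)

```text
time: 6.35
eef_pos: [466.8, -174.9, 205.1]
eef_rot: [-2.616, 1.737, -0.016]
ft_force: [0.7, 0.9, 0.1]
grip_width: 0.465
```

```bash
python3 - <<'E'
from h import *
from plant import ctrl,optics
o=ctrl.get_obs(); print(o['eef_pos'],o['grip_width'],o['time'])
plan(o,456.3,-46.8,200,-.254,40)
E
```

```text
[ 466.7916689  -174.8673895   205.10639033] 0.4651238293328937 6.35
[[-17.4, -5.7, 0.6, -0.0, -0.001, -0.131, 40], [-16.6, -8.0, 0.7, -0.0, -0.002, -0.131, 40], [-15.4, -10.0, 0.7, -0.0, -0.002, -0.131, 40], [-13.9, -12.0, 0.7, -0.001, -0.001, -0.131, 40], [-12.2, -13.7, 0.7, -0.0, -0.002, -0.131, 40], [-10.4, -15.1, 0.7, -0.001, -0.001, -0.132, 40], [-8.3, -16.4, 0.7, -0.0, -0.002, -0.131, 40]]
```

>>> step_arm(
  steps=[
    [-17,-6,0,0,0,-0.131,40],
    [-16,-8,0,0,0,-0.131,40],
    [-15,-10,0,0,0,-0.131,40],
    [-14,-12,0,0,0,-0.131,40],
    [-12,-14,0,0,0,-0.131,40],
    [-10,-15,0,0,0,-0.132,40],
    [-8,-16,0,0,0,-0.131,40],
    [0,0,0,0,0,0,40],
  ],
)

```text
time: 7.15
eef_pos: [454.1, -45.0, 198.9]
eef_rot: [-3.117, 0.391, 0.002]
ft_force: [-0.6, 0.1, 0.5]
grip_width: 0.458
```

>>> step_arm(
  steps=[
    [0,0,0,0,0,0,40],
    [0,0,0,0,0,0,40],
  ],
)

```text
time: 7.35
eef_pos: [454.5, -48.7, 199.2]
eef_rot: [3.115, -0.404, -0.001]
ft_force: [0.5, -0.0, -0.5]
grip_width: 0.458
```

```bash
python3 - <<'E'
from h import *
from plant import ctrl,optics
import pickle
o=ctrl.get_obs(); m=optics.camera_model('wrist'); im=optics.camera('wrist')
pickle.dump((o,m),open('w2.pkl','wb')); cv2.imwrite('pics/w2.png',im); print(o['eef_pos'],o['time'])
for a in ((587,-80.7,-.2537),):
    c=wproj([[a[0],a[1],40]],m)[0]; print(c); p,s=wfit(im,c,m,a); print(p,s,loc(p,-135,0,34),'top:',loc(a,-135,0,34))
plan(o,456.3,-46.8,70,-.254,40)
bar=[loc(p,-135,b,34) for b in(-38,38)]
for q in wproj(np.r_[bar,[loc(p,b,0,76) for b in(-30,30)],box(p,180,92,40)],m): cv2.circle(im,tuple(q.round().astype(int)),2,(0,0,255),-1)
cv2.imwrite('pics/o2.png',im)
E
```

```text
[454.45331236 -48.72137522 199.17981661] 7.35Traceback (most recent call last):
  File "<stdin>", line 7, in <module>
  File "h.py", line 47, in wproj
    return cv2.fisheye.projectPoints(P,np.asarray(m['rvec']).reshape(3,1),np.asarray(m['tvec']).reshape(3,1),K,np.zeros(4))[0].reshape(-1,2)
           ~~~~~~~~~~~~~~~~~~~~~~~~~^^^^^^^^^^^^^^^^^^^^^^^^^^^^^^^^^^^^^^^^^^^^^^^^^^^^^^^^^^^^^^^^^^^^^^^^^^^^^^^^^^^^^^^
cv2.error: OpenCV(4.12.0) /io/opencv/modules/calib3d/src/fisheye.cpp:83: error: (-215:Assertion failed) _tvec.getMat().isContinuous() && _rvec.getMat().isContinuous() in function 'projectPoints'
```

```bash
sed -i "s/np.asarray(m\['rvec'\]).reshape(3,1),np.asarray(m\['tvec'\]).reshape(3,1)/np.array(list(m['rvec'])).reshape(3,1),np.array(list(m['tvec'])).reshape(3,1)/" h.py; python3 - <<'E'
from h import *
import pickle
o,m=pickle.load(open('w2.pkl','rb')); im=cv2.imread('pics/w2.png')
a=(587,-80.7,-.2537)
c=wproj([[a[0],a[1],40]],m)[0]; print(c); p,s=wfit(im,c,m,a); print(p,s,loc(p,-135,0,34),'top:',loc(a,-135,0,34))
bar=[loc(p,-135,b,34) for b in(-38,38)]
for q in wproj(np.r_[bar,[loc(p,b,0,76) for b in(-30,30)],box(p,180,92,40)],m): cv2.circle(im,tuple(q.round().astype(int)),2,(0,0,255),-1)
cv2.imwrite('pics/o2.png',im)
E
```

```text
[437.79694524 177.69228154]
[ 5.85014328e+02 -8.33170503e+01 -2.47487867e-01] 0.9877384408465931 [454.12765979 -50.24621579  34.        ] top: [456.32129641 -46.81672347  34.        ]
```

View pics/o2.png

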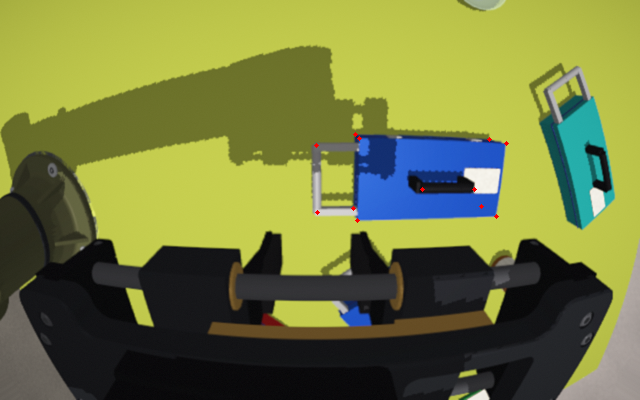

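>>> step_arm(
  steps=[
    [0,0,43,0,0,-0.008,40],
    [0,0,43,0,0,0,40],
    [0,0,43,0,0,0,40],
    [0,0,0,0,0,0,40],
    [0,0,0,0,0,0,40],
    [0,0,0,0,0,0,40],
  ],
)

```text
time: 8.0
eef_pos: [456.6, -48.0, 72.8]
eef_rot: [3.117, -0.387, 0.006]
ft_force: [1.0, 0.6, 0.7]
grip_width: 0.46
```

```bash
python3 - <<'E'
from h import *
b,s,o=ft(10); np.save('b2.npy',b); print(b.round(3),s.round(3)); print(o['eef_pos'],o['time'])
plan(o,454.4,-49,15,-.25,40)
E
```

```text
[ 0.299 -0.114  0.036 -0.004 -0.098  0.008] [0.501 0.535 0.565 0.021 0.025 0.028]
[454.65058584 -47.53163551  70.74756773] 8.5
[[0.0, 0.7, 27.9, 0.0, -0.0, 0.002, 40], [0.1, 0.8, 27.8, 0.0, -0.0, 0.002, 40]]
```

>>> step_arm(
  steps=[
    [0,0.7,30,0,0,0,40],
    [0,0.7,26,0,0,0,40],
    [0,0,0,0,0,0,40],
    [0,0,0,0,0,0,20],
    [0,0,0,0,0,0,8],
    [0,0,0,0,0,0,8],
    [0,0,0,0,0,0,8],
    [0,0,0,0,0,0,8],
  ],
)

```text
time: 9.3
eef_pos: [454.7, -49.1, 15.2]
eef_rot: [3.117, -0.386, 0.002]
ft_force: [-0.3, 0.1, 0.1]
grip_width: 0.124
```

>>> step_arm(
  steps=[
    [0,0,0,0,0,0,8],
    [0,0,0,0,0,0,8],
  ],
)

```text
time: 9.5
eef_pos: [455.0, -49.1, 15.1]
eef_rot: [3.118, -0.386, 0.002]
ft_force: [0.5, -0.7, 2.1]
grip_width: 0.1
```

```bash
python3 - <<'E'
from h import *
report(np.load('b2.npy'),-.25,6)
E
```

```text
force [ 0.74 -0.89  4.42] mom [-0.184 -0.169 -0.014] sd [0.34 0.36 1.37 0.05 0.02 0.01]
along case 0.93 across -0.68 z 4.42 mom about case y -0.209
[455.00647806 -49.11436204  15.07540807] [ 3.11751276e+00 -3.85564433e-01  2.13785468e-03] 0.10399014877296993 9.8
```

>>> step_arm(
  steps=[
    [0.3,0,-4,0,-0.018,0,8],
    [0.3,0,-4,0,-0.018,0,8],
    [0.3,0,-4,0,-0.018,0,8],
    [0.3,0,-4,0,-0.018,0,8],
    [0.2,0,-4,0,-0.018,0,8],
    [0,0,0,0,0,0,8],
    [0,0,0,0,0,0,8],
  ],
)

```text
time: 10.5
eef_pos: [456.3, -49.3, 34.3]
eef_rot: [-3.104, 0.384, 0.14]
ft_force: [-1.5, -0.4, -3.7]
grip_width: 0.099
```

```bash
python3 - <<'E'
from h import *
report(np.load('b2.npy'),-.25,16)
E
```

```text
force [-0.37  0.3  -2.94] mom [-0.056 -0.117 -0.01 ] sd [0.45 0.42 0.54 0.03 0.03 0.03]
along case -0.43 across 0.2 z -2.94 mom about case y -0.127
[456.31403886 -49.37175789  34.51489151] [-3.10386385  0.38368067  0.13979331] 0.10308844767632522 11.3
```

Case_2 loads the bar by 2.9 N, so it's heavy too (the moment balance gives 0.75 kg or more). I lower it and let go.

>>> step_arm(
  steps=[
    [-0.2,0,4,0,0.018,0,8],
    [-0.3,0,4,0,0.018,0,8],
    [-0.3,0,4,0,0.018,0,8],
    [-0.3,0,4,0,0.018,0,8],
    [-0.3,0,4,0,0.018,0,8],
    [0,0,0,0,0,0,8],
    [0,0,0,0,0,0,25],
    [0,0,0,0,0,0,40],
  ],
)

```text
time: 12.1
eef_pos: [453.5, -48.7, 14.6]
eef_rot: [3.118, -0.385, -0.001]
ft_force: [-0.6, 0.2, -0.1]
grip_width: 0.207
```

>>> step_arm(
  steps=[
    [0,0,0,0,0,0,40],
    [0,0,0,0,0,0,40],
    [0,0,-20,0,0,0,40],
    [0,0,-40,0,0,0,40],
    [0,0,-45,0,0,0,40],
    [0,0,-45,0,0,0,40],
    [0,0,-35,0,0,0,40],
    [0,0,0,0,0,0,60],
  ],
)

```text
time: 12.9
eef_pos: [457.2, -49.0, 204.7]
eef_rot: [3.116, -0.385, 0.015]
ft_force: [-0.5, -0.3, -0.6]
grip_width: 0.494
```

```bash
python3 - <<'E'
from h import *
from plant import ctrl,optics
o=ctrl.get_obs(); print(o['eef_pos'],o['grip_width'],o['time'])
plan(o,515,-299,190,.397,60)
E
```

```text
[457.15386547 -49.04754682 204.70377895] 0.493651530090077 12.9
[[19.5, 38.1, 2.7, 0.001, -0.001, -0.107, 60], [15.3, 39.9, 2.6, 0.001, -0.002, -0.107, 60], [11.0, 41.3, 2.5, 0.0, -0.002, -0.107, 60], [6.5, 42.3, 2.5, 0.001, -0.001, -0.107, 60], [1.9, 42.7, 2.5, 0.0, -0.002, -0.108, 60], [-2.7, 42.6, 2.5, 0.001, -0.001, -0.107, 60]]
```

>>> step_arm(
  steps=[
    [19.5,38,2,0,0,-0.107,60],
    [15,40,2,0,0,-0.107,60],
    [11,41,2,0,0,-0.107,60],
    [6.5,42.5,2,0,0,-0.107,60],
    [2,42.5,2,0,0,-0.108,60],
    [-2.5,42.5,2,0,0,-0.107,60],
    [0,0,0,0,0,0,60],
    [0,0,0,0,0,0,60],
  ],
)

```text
time: 13.7
eef_pos: [510.9, -298.6, 185.8]
eef_rot: [-3.078, -0.615, 0.003]
ft_force: [-0.2, 0.6, 0.4]
grip_width: 0.688
```

```bash
python3 - <<'E'
from h import *
from plant import ctrl,optics
import pickle
for _ in range(2): optics.camera('top')
o=ctrl.get_obs(); m=optics.camera_model('wrist'); im=optics.camera('wrist'); t=optics.camera('top'); cv2.imwrite('pics/top3.png',t)
cv2.imwrite('pics/w3.png',im); print(o['eef_pos'],o['time'])
a=(515.5,-299,-1.174)
c=wproj([[a[0],a[1],40]],m)[0]; print(c); p,s=wfit(im,c,m,a); print(p,s)
plan(o,p[0],p[1],52,p[2]+np.pi/2,60)
for q in wproj(np.r_[[loc(p,b,0,70) for b in(-30,0,30)],box(p,180,92,40)],m): cv2.circle(im,tuple(q.round().astype(int)),2,(0,0,255),-1)
cv2.imwrite('pics/o3.png',im)
E
```

```text
[ 511.65401288 -296.5087855   186.8815432 ] 13.8
[319.78340424 186.7857074 ]
[ 513.73050433 -298.87373684   -1.17050864] 0.9829956475937689
[[0.3, 1.1, 45.0, -0.001, 0.0, -0.001, 60], [0.4, 1.0, 44.9, -0.0, 0.0, -0.001, 60], [0.3, 1.0, 45.0, -0.001, 0.0, -0.0, 60]]
```

View pics/o3.png

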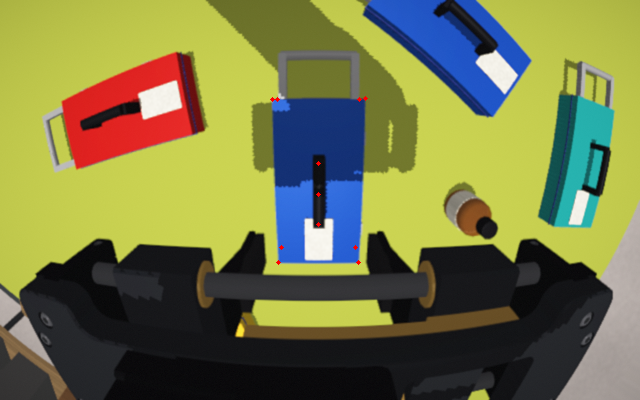

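The fit sits on case_1, with its handle at px (319,163)–(319,225) centred between the open fingers, and the case hasn't moved. Next I descend and grip.

>>> step_arm(
  steps=[
    [0.5,1,45,0,0,0,60],
    [0.5,1,45,0,0,0,60],
    [0,1,30,0,0,0,60],
    [0,0,15,0,0,0,60],
    [0,0,0,0,0,0,40],
    [0,0,0,0,0,0,20],
    [0,0,0,0,0,0,9],
    [0,0,0,0,0,0,9],
  ],
)

```text
time: 14.7
eef_pos: [514.9, -301.2, 54.6]
eef_rot: [3.077, 0.619, 0.003]
ft_force: [-0.6, -0.9, 0.8]
grip_width: 0.411
```

>>> step_arm(
  steps=[
    [0,0,0,0,0,0,5],
    [0,0,0,0,0,0,5],
    [0,0,0,0,0,0,5],
    [0,0,0,0,0,0,5],
    [0,0,0,0,0,0,5],
  ],
)

```text
time: 15.2
eef_pos: [514.8, -300.3, 53.1]
eef_rot: [3.079, 0.62, 0.003]
ft_force: [3.0, 0.6, 1.3]
grip_width: 0.121
```

```bash
python3 - <<'E'
from h import *
report(np.load('b1.npy'),-1.174,4)
E
```

```text
force [2.87 0.34 1.11] mom [ 0.207 -0.856  0.02 ] sd [0.19 0.36 0.07 0.03 0.06 0.03]
along case 0.8 across 2.78 z 1.11 mom about case y -0.14
[ 514.75952881 -300.36646129   53.09930348] [3.07915995e+00 6.20043246e-01 2.78655093e-03] 0.1243058959954146 15.4
```

>>> step_arm(
  steps=[
    [0,0,-2,0,0,0,5],
    [0,0,-4,0,0,0,5],
    [0,0,-6,0,0,0,5],
    [0,0,-8,0,0,0,5],
    [0,0,-10,0,0,0,5],
    [0,0,-10,0,0,0,5],
    [0,0,-10,0,0,0,5],
    [0,0,0,0,0,0,5],
  ],
)

```text
time: 16.2
eef_pos: [515.1, -301.2, 105.0]
eef_rot: [3.077, 0.619, 0.004]
ft_force: [0.5, -0.7, -6.6]
grip_width: 0.122
```

>>> step_arm(
  steps=[
    [0,0,-10,0,0,0,5],
    [0,0,-15,0,0,0,5],
    [0,0,-15,0,0,0,5],
    [0,0,-15,0,0,0,5],
    [0,0,-15,0,0,0,5],
    [0,0,-15,0,0,0,5],
    [0,0,-10,0,0,0,5],
    [0,0,0,0,0,0,5],
  ],
)

```text
time: 17.0
eef_pos: [514.8, -301.0, 199.9]
eef_rot: [3.077, 0.619, 0.004]
ft_force: [0.6, 0.2, -6.1]
grip_width: 0.127
```

```bash
python3 - <<'E'
from h import *
from plant import ctrl,optics
report(np.load('b1.npy'),-1.174,4)
o=ctrl.get_obs(); cv2.imwrite('pics/w4.png',optics.camera('wrist'))
y=.932; c=np.array([528,320]); n=np.array([-np.sin(y),np.cos(y)])
for s in(-58,58): print(c+s*n)
plan(o,*(c-58*n),195,y+np.pi/2,5,vmax=35,wmax=.1)
E
```

```text
force [ 0.39 -0.   -6.72] mom [ 0.004 -0.113  0.015] sd [0.7  0.4  0.2  0.01 0.04 0.02]
along case 0.15 across 0.36 z -6.72 mom about case y -0.04
[ 513.09519447 -300.2893221   196.56022026] [-3.07863149e+00 -6.19307752e-01  2.32437335e-03] 0.12298844515839456 17.2
[574.56321228 285.41868623]
[481.43678772 354.58131377]
[[12.9, -23.5, 0.1, -0.0, -0.0, -0.096, 5], [15.1, -22.1, 0.1, -0.0, -0.0, -0.096, 5], [17.1, -20.6, 0.1, -0.0, -0.0, -0.096, 5], [19.0, -18.8, 0.1, -0.0, -0.0, -0.096, 5], [20.7, -16.9, 0.1, -0.0, -0.0, -0.096, 5], [22.3, -14.9, 0.1, -0.0, -0.0, -0.096, 5], [23.6, -12.7, 0.1, -0.0, -0.0, -0.096, 5], [24.7, -10.4, 0.1, -0.0, -0.0, -0.096, 5]]
[[25.6, -7.9, 0.1, -0.0, -0.0, -0.096, 5], [26.2, -5.5, 0.1, -0.0, -0.0, -0.096, 5], [26.6, -2.9, 0.1, -0.0, -0.0, -0.095, 5], [26.8, -0.4, 0.1, -0.0, -0.0, -0.096, 5], [26.7, 2.2, 0.1, -0.0, -0.0, -0.095, 5], [26.3, 4.7, 0.1, -0.0, -0.0, -0.096, 5], [25.8, 7.2, 0.1, -0.0, -0.0, -0.095, 5], [25.0, 9.6, 0.1, -0.0, -0.0, -0.096, 5]]
[[23.9, 12.0, 0.1, -0.0, -0.0, -0.095, 5], [22.7, 14.2, 0.1, -0.0, -0.0, -0.096, 5], [21.2, 16.3, 0.1, -0.0, -0.0, -0.095, 5], [19.6, 18.2, 0.0, -0.0, -0.001, -0.096, 5], [17.7, 20.0, 0.0, -0.0, -0.0, -0.095, 5], [15.8, 21.6, 0.1, -0.001, -0.001, -0.096, 5]]
```

View pics/w4.png

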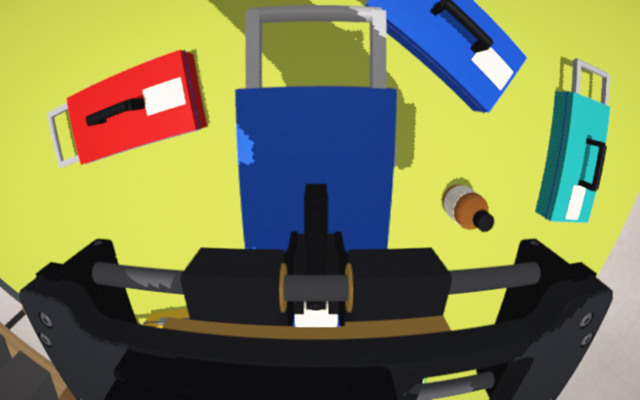

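Case_1 hangs level and weighs 6.7 N (0.68 kg). Next I carry it to the tray.

>>> step_arm(
  steps=[
    [13,-23.5,0,0,0,-0.096,5],
    [15,-22,0,0,0,-0.096,5],
    [17,-20.5,0,0,0,-0.096,5],
    [19,-19,0,0,0,-0.096,5],
    [20.5,-17,0,0,0,-0.096,5],
    [22.5,-15,0,0,0,-0.096,5],
    [23.5,-12.5,0,0,0,-0.096,5],
    [24.5,-10.5,0,0,0,-0.096,5],
  ],
)

```text
time: 18.05
eef_pos: [535.4, -86.6, 197.0]
eef_rot: [-2.62, -1.733, 0.001]
ft_force: [-0.6, -0.4, -6.4]
grip_width: 0.122
```

>>> step_arm(
  steps=[
    [25.5,-8,0,0,0,-0.096,5],
    [26,-5.5,0,0,0,-0.096,5],
    [26.5,-3,0,0,0,-0.095,5],
    [27,-0.5,0,0,0,-0.096,5],
    [26.5,2,0,0,0,-0.095,5],
    [26.5,4.5,0,0,0,-0.096,5],
    [26,7,0,0,0,-0.095,5],
    [25,9.5,0,0,0,-0.096,5],
  ],
)

```text
time: 18.85
eef_pos: [556.7, 126.0, 197.1]
eef_rot: [-1.784, -2.585, 0.001]
ft_force: [0.3, 0.3, -7.0]
grip_width: 0.127
```

>>> step_arm(
  steps=[
    [24,12,0,0,0,-0.095,5],
    [22.5,14,0,0,0,-0.096,5],
    [21,16,0,0,0,-0.095,5],
    [19.5,18,0,0,0,-0.096,5],
    [17.5,20,0,0,0,-0.095,5],
    [16,21.5,0,0,0,-0.096,5],
    [0,0,0,0,0,0,5],
    [0,0,0,0,0,0,5],
  ],
)

```text
time: 19.65
eef_pos: [572.6, 284.6, 196.6]
eef_rot: [-0.984, -2.982, 0.002]
ft_force: [0.6, -0.2, -6.6]
grip_width: 0.122
```

```bash
python3 - <<'E'
from h import *
from plant import ctrl,optics
import pickle
report(np.load('b1.npy'),.932,3)
o=ctrl.get_obs(); m=optics.camera_model('wrist'); im=optics.camera('wrist'); cv2.imwrite('pics/w5.png',im); pickle.dump((o,m),open('w5.pkl','wb'))
print(o['joint_positions'].round(2))
# tray model corners: top rim outer, fits from top camera
for p,c in (((530.4,320.2,.9326),(0,0,255)),((523.6,319.6,.930),(255,0,255))):
    for q in wproj(box(p,236,262,18)[1::2],m): cv2.circle(im,tuple(q.round().astype(int)),3,c,-1); 
cv2.imwrite('pics/o5.png',im)
plan(o,574.6,285.4,70,.932+np.pi/2,5,vmax=20)
E
```

```text
force [ 0.56 -0.41 -6.  ] mom [ 0.08  -0.114  0.041] sd [0.4  0.3  0.76 0.03 0.   0.01]
along case 0.0 across -0.7 z -6.0 mom about case y -0.132
[573.74410857 282.41213799 197.02828045] [ 9.89492562e-01  2.98155224e+00 -2.55714688e-03] 0.12663625954591223 19.8
[ 0.23  0.49 -1.    1.49  0.41  1.39  1.72]
[[0.2, 0.4, 18.1, -0.0, 0.0, -0.0, 5], [0.2, 0.4, 18.2, -0.0, 0.0, -0.0, 5], [0.2, 0.5, 18.1, -0.0, 0.0, -0.0, 5], [0.1, 0.4, 18.2, -0.0, 0.0, -0.001, 5], [0.2, 0.5, 18.1, -0.001, 0.0, -0.0, 5], [0.1, 0.4, 18.2, -0.0, 0.0, -0.001, 5], [0.2, 0.5, 18.1, -0.001, 0.001, -0.0, 5]]
```

View pics/o5.png

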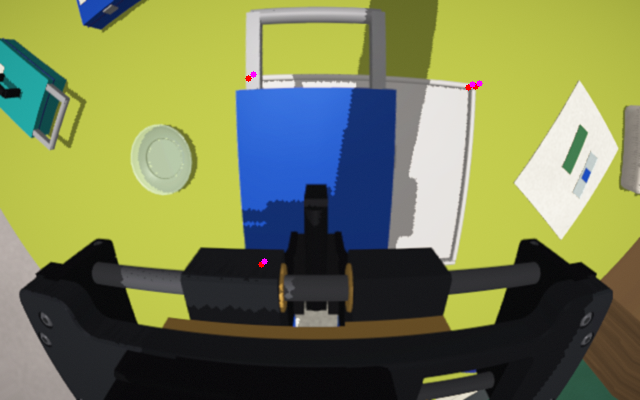

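The tray's near-right corner (px 473,84) falls between the two tray estimates, so I use the middle value (528,320). The case hangs over its slot, level. Next I lower it.

>>> step_arm(
  steps=[
    [0,1,10,0,0,0,5],
    [0,1,18,0,0,0,5],
    [0.5,0.5,20,0,0,0,5],
    [0.5,0.5,20,0,0,0,5],
    [0,0,20,0,0,0,5],
    [0,0,18,0,0,0,5],
    [0,0,12,0,0,0,5],
    [0,0,7,0,0,0,5],
  ],
)

```text
time: 20.65
eef_pos: [573.6, 286.5, 70.7]
eef_rot: [-0.986, -2.981, 0.002]
ft_force: [-0.4, 0.0, -5.7]
grip_width: 0.124
```

>>> step_arm(
  steps=[
    [0,0,3,0,0,0,5],
    [0,0,3,0,0,0,5],
    [0,0,3,0,0,0,5],
    [0,0,2,0,0,0,5],
    [0,0,0,0,0,0,5],
    [0,0,0,0,0,0,5],
  ],
)

```text
time: 21.25
eef_pos: [574.4, 287.2, 61.8]
eef_rot: [0.986, 2.983, 0.0]
ft_force: [0.2, 0.3, -5.6]
grip_width: 0.126
```

```bash
python3 - <<'E'
from h import *
report(np.load('b1.npy'),.932,5)
E
```

```text
force [ 0.09  0.34 -6.46] mom [ 0.133 -0.089  0.003] sd [0.43 0.55 0.19 0.02 0.02 0.02]
along case 0.33 across 0.13 z -6.46 mom about case y -0.16
[574.31079446 287.12473859  61.70502169] [9.86103314e-01 2.98267782e+00 3.40507054e-05] 0.1272903177331829 21.5
```

>>> step_arm(
  steps=[
    [0,0,1,0,0,0,5],
    [0,0,1,0,0,0,5],
    [0,0,1,0,0,0,5],
    [0,0,0,0,0,0,5],
    [0,0,0,0,0,0,5],
  ],
)

```text
time: 22.0
eef_pos: [574.4, 287.4, 59.3]
eef_rot: [0.986, 2.982, 0.001]
ft_force: [-1.3, 0.2, -0.3]
grip_width: 0.123
```

```bash
python3 - <<'E'
from h import *
report(np.load('b1.npy'),.932,4)
E
```

```text
force [-1.76 -0.92  1.77] mom [-0.084  0.363  0.025] sd [0.66 0.62 0.46 0.04 0.01 0.02]
along case -1.78 across 0.86 z 1.77 mom about case y 0.284
[574.40835677 287.35441788  59.23358262] [9.85742907e-01 2.98240015e+00 4.78089243e-04] 0.12573337048494815 22.2
```

Case_1 is resting on the tray floor. I release it, rise and go back for case_2.

>>> step_arm(
  steps=[
    [0,0,0,0,0,0,25],
    [0,0,0,0,0,0,50],
    [0,0,0,0,0,0,50],
    [0,0,0,0,0,0,50],
    [0,0,-20,0,0,0,50],
    [0,0,-40,0,0,0,50],
    [0,0,-40,0,0,0,50],
    [0,0,-30,0,0,0,50],
  ],
)

```text
time: 23.0
eef_pos: [574.7, 287.7, 191.2]
eef_rot: [0.985, 2.981, 0.003]
ft_force: [0.5, -0.0, -0.4]
grip_width: 0.572
```

```bash
python3 - <<'E'
from h import *
from plant import ctrl,optics
o=ctrl.get_obs(); print(o['eef_pos'],o['grip_width'],o['time'])
plan(o,585.3,-82.5,188,-.25+np.pi/2,60)
E
```

```text
[574.71467212 287.69487037 191.18650108] 0.5719570628711093 23.0
[[-25.5, -32.3, 0.3, 0.0, -0.0, 0.131, 60], [-29.5, -28.7, 0.3, 0.0, -0.0, 0.131, 60], [-32.9, -24.6, 0.3, 0.0, -0.0, 0.131, 60], [-35.9, -20.1, 0.3, 0.0, -0.0, 0.132, 60], [-38.2, -15.2, 0.3, 0.0, -0.0, 0.131, 60], [-39.9, -10.1, 0.3, 0.001, -0.0, 0.132, 60], [-40.9, -4.8, 0.3, 0.0, -0.0, 0.131, 60], [-41.2, 0.6, 0.4, 0.0, -0.001, 0.132, 60]]
[[-40.7, 6.0, 0.3, 0.001, -0.0, 0.131, 60]]
```

>>> step_arm(
  steps=[
    [-25.5,-32,0,0,0,0.131,60],
    [-29.5,-28.5,0,0,0,0.131,60],
    [-33,-24.5,0,0,0,0.131,60],
    [-36,-20,0,0,0,0.132,60],
    [-38,-15,0,0,0,0.131,60],
    [-40,-10,0,0,0,0.132,60],
    [-41,-5,0,0,0,0.131,60],
    [-41,0.5,0,0,0,0.132,60],
  ],
)

```text
time: 23.8
eef_pos: [584.1, -43.1, 188.8]
eef_rot: [2.354, 2.079, 0.0]
ft_force: [-0.0, 0.2, -0.5]
grip_width: 0.69
```

>>> step_arm(
  steps=[
    [-40.5,6,0,0,0,0.131,60],
    [0,0,0,0,0,0,60],
    [0,0,0,0,0,0,60],
    [0,0,0,0,0,0,60],
  ],
)

```text
time: 24.2
eef_pos: [585.4, -80.5, 188.7]
eef_rot: [-2.478, -1.93, -0.001]
ft_force: [0.8, 0.4, -0.8]
grip_width: 0.688
```

```bash
python3 - <<'E'
from h import *
from plant import ctrl,optics
for _ in range(2): optics.camera('top')
o=ctrl.get_obs(); m=optics.camera_model('wrist'); im=optics.camera('wrist')
t=optics.camera('top'); cv2.imwrite('pics/top6.png',t); print(o['eef_pos'],o['time'])
a=(585.5,-82.5,-.25); c=wproj([[a[0],a[1],40]],m)[0]; p,s=wfit(im,c,m,a); print(p,s)
T=optics.camera_model('top'); H=cv2.cvtColor(t,cv2.COLOR_BGR2HSV); b=(H[...,0]>100)&(H[...,0]<130)&(H[...,1]>120)&(H[...,2]>40)
# case 1 in tray (approximate: floor 6 mm higher)
print('c1 in tray',fit([maskhull(b,proj([[574.6,286,46]],T)[0])],[T],[574.6,286,.932],(180,92,46)))
plan(o,p[0],p[1],53,p[2]+np.pi/2,60)
for q in wproj(np.r_[[loc(p,b,0,70) for b in(-30,0,30)],box(p,180,92,40)],m): cv2.circle(im,tuple(q.round().astype(int)),2,(0,0,255),-1)
cv2.imwrite('pics/o6.png',np.vstack([im[:280],cv2.resize(t[100:300,40:440],(640,320))]))
E
```

```text
[585.48547658 -80.20195628 188.76733386] 24.3
[ 5.83235654e+02 -8.28064977e+01 -2.46477299e-01] 0.9813036930595727
c1 in tray (array([575.1214788 , 288.74319397,   0.93616765]), np.float64(0.9858694023780894))
[[-0.8, -0.4, 33.9, 0.0, -0.0, 0.0, 60], [-0.8, -0.4, 34.0, 0.0, -0.0, 0.0, 60], [-0.8, -0.4, 33.9, 0.0, -0.0, 0.0, 60], [-0.7, -0.4, 34.0, 0.0, -0.001, 0.0, 60]]
```

View pics/o6.png

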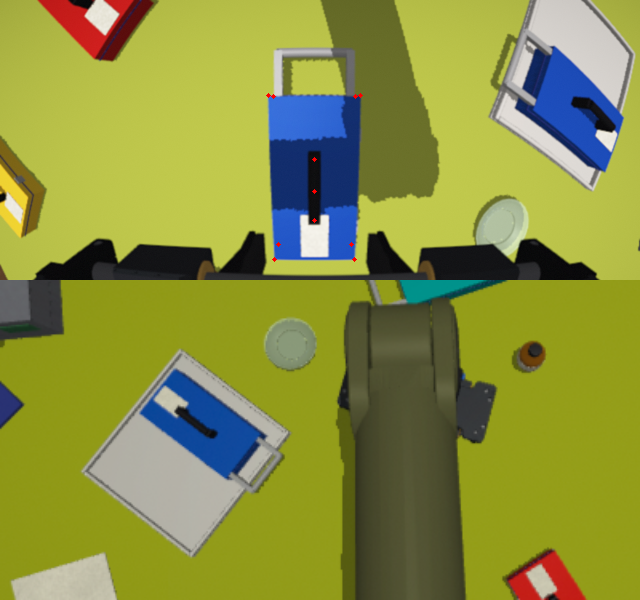

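Case_1 lies flat in the tray, within about 3 mm of where I aimed. Case_2's handle at px (314,159)–(314,222) is centred between the fingers. I grip it.

>>> step_arm(
  steps=[
    [-1,-0.5,45,0,0,0,60],
    [-1,-0.5,45,0,0,0,60],
    [-0.5,-0.5,30,0,0,0,60],
    [-0.5,0,15.5,0,0,0,60],
    [0,0,0,0,0,0,40],
    [0,0,0,0,0,0,20],
    [0,0,0,0,0,0,5],
    [0,0,0,0,0,0,5],
  ],
)

```text
time: 25.2
eef_pos: [584.5, -84.9, 54.9]
eef_rot: [2.479, 1.926, 0.003]
ft_force: [0.8, 0.3, -0.7]
grip_width: 0.413
```

>>> step_arm(
  steps=[
    [0,0,0,0,0,0,5],
    [0,0,0,0,0,0,5],
    [0,0,0,0,0,0,5],
    [0,0,0,0,0,0,5],
    [0,0,0,0,0,0,5],
    [0,0,0,0,0,0,5],
  ],
)

```text
time: 25.8
eef_pos: [583.9, -83.3, 53.7]
eef_rot: [-2.48, -1.929, -0.003]
ft_force: [1.6, 5.3, 3.8]
grip_width: 0.124
```

```bash
python3 - <<'E'
from h import *
report(np.load('b2.npy'),-.25,4)
E
```

```text
force [0.54 5.34 2.89] mom [ 1.254 -0.284  0.025] sd [0.22 0.33 0.7  0.02 0.03 0.01]
along case -0.79 across 5.31 z 2.89 mom about case y 0.035
[583.89091098 -83.2471099   53.65153033] [-2.47953089 -1.92863599 -0.00320368] 0.1320342101673111 26.0
```

>>> step_arm(
  steps=[
    [0,0,-2,0,0,0,5],
    [0,0,-4,0,0,0,5],
    [0,0,-6,0,0,0,5],
    [0,0,-8,0,0,0,5],
    [0,0,-10,0,0,0,5],
    [0,0,-10,0,0,0,5],
    [0,0,-10,0,0,0,5],
    [0,0,0,0,0,0,5],
  ],
)

```text
time: 26.8
eef_pos: [584.6, -84.9, 105.4]
eef_rot: [2.478, 1.926, 0.004]
ft_force: [1.2, -0.8, -6.6]
grip_width: 0.126
```

>>> step_arm(
  steps=[
    [0,0,-10,0,0,0,5],
    [0,0,-15,0,0,0,5],
    [0,0,-15,0,0,0,5],
    [0,0,-15,0,0,0,5],
    [0,0,-15,0,0,0,5],
    [0,0,-15,0,0,0,5],
    [0,0,-10,0,0,0,5],
    [0,0,0,0,0,0,5],
  ],
)

```text
time: 27.6
eef_pos: [584.3, -84.8, 200.2]
eef_rot: [2.479, 1.926, 0.003]
ft_force: [0.4, -0.0, -6.6]
grip_width: 0.123
```

```bash
python3 - <<'E'
from h import *
from plant import ctrl,optics
report(np.load('b2.npy'),-.25,4)
o=ctrl.get_obs()
plan(o,481.4,355,200,.932+np.pi/2,5,vmax=30,wmax=.1)
E
```

```text
force [-0.45  0.2  -7.85] mom [ 0.058 -0.02  -0.019] sd [0.46 0.4  0.21 0.04 0.02 0.01]
along case -0.49 across 0.09 z -7.85 mom about case y -0.005
[582.47765224 -84.83784103 197.08556268] [-2.47976870e+00 -1.92659767e+00  2.04651037e-03] 0.12921648638677063 27.8
[[25.1, -12.9, -0.2, -0.0, -0.0, -0.074, 5], [26.0, -11.0, -0.2, -0.0, -0.0, -0.074, 5], [26.7, -9.1, -0.2, -0.0, -0.0, -0.074, 5], [27.3, -7.1, -0.2, -0.0, -0.0, -0.074, 5], [27.7, -5.0, -0.2, -0.0, -0.0, -0.074, 5], [28.1, -3.0, -0.1, -0.0, -0.0, -0.074, 5], [28.2, -0.9, -0.2, -0.0, -0.0, -0.074, 5], [28.2, 1.2, -0.1, -0.0, -0.0, -0.074, 5]]
[[28.0, 3.3, -0.2, -0.0, -0.0, -0.074, 5], [27.7, 5.3, -0.1, -0.0, -0.0, -0.074, 5], [27.2, 7.4, -0.2, -0.0, -0.0, -0.074, 5], [26.6, 9.3, -0.1, -0.0, -0.0, -0.074, 5], [25.8, 11.3, -0.2, -0.0, -0.0, -0.073, 5], [25.0, 13.2, -0.1, -0.0, -0.001, -0.074, 5], [23.9, 14.9, -0.2, -0.001, -0.0, -0.073, 5], [22.8, 16.7, -0.1, -0.0, -0.001, -0.074, 5]]
```

Case_2 is lifted level and weighs 7.85 N (0.8 kg). Next I carry it to the tray.

>>> step_arm(
  steps=[
    [25,-13,0,0,0,-0.074,5],
    [26,-11,0,0,0,-0.074,5],
    [26.5,-9,0,0,0,-0.074,5],
    [27.5,-7,0,0,0,-0.074,5],
    [27.5,-5,0,0,0,-0.074,5],
    [28,-3,0,0,0,-0.074,5],
    [28,-1,0,0,0,-0.074,5],
    [28,1,0,0,0,-0.074,5],
  ],
)

```text
time: 28.6
eef_pos: [531.9, 136.6, 198.3]
eef_rot: [1.802, 2.573, 0.0]
ft_force: [0.1, 0.8, -6.8]
grip_width: 0.129
```

>>> step_arm(
  steps=[
    [28,3.5,0,0,0,-0.074,5],
    [27.5,5.5,0,0,0,-0.074,5],
    [27,7.5,0,0,0,-0.074,5],
    [26.5,9.5,0,0,0,-0.074,5],
    [26,11.5,0,0,0,-0.073,5],
    [25,13,0,0,0,-0.074,5],
    [24,15,0,0,0,-0.073,5],
    [23,16.5,0,0,0,-0.074,5],
  ],
)

```text
time: 29.4
eef_pos: [481.7, 356.2, 198.1]
eef_rot: [0.978, 2.985, 0.0]
ft_force: [0.8, 0.4, -7.4]
grip_width: 0.125
```

>>> step_arm(
  steps=[
    [0,0,0,0,0,0,5],
    [0,0,0,0,0,0,5],
  ],
)

```text
time: 29.6
eef_pos: [481.1, 356.1, 198.0]
eef_rot: [-0.979, -2.984, 0.0]
ft_force: [0.4, -1.2, -7.7]
grip_width: 0.131
```

```bash
python3 - <<'E'
from h import *
from plant import ctrl,optics
report(np.load('b2.npy'),.932,3)
o=ctrl.get_obs(); m=optics.camera_model('wrist'); im=optics.camera('wrist'); cv2.imwrite('pics/w7.png',im)
plan(o,481.4,355,70,.932+np.pi/2,5,vmax=20)
E
```

```text
force [ 0.41 -0.31 -7.12] mom [ 0.061 -0.021  0.001] sd [0.64 0.15 0.31 0.02 0.01 0.02]
along case -0.0 across -0.51 z -7.12 mom about case y -0.062
[482.93851781 353.45702067 197.86049202] [ 9.87314764e-01  2.98184978e+00 -1.51865026e-03] 0.12433475287204573 29.75
[[0.3, 0.1, 18.3, -0.0, 0.0, -0.0, 5], [0.3, 0.1, 18.3, -0.0, 0.0, -0.0, 5], [0.3, 0.0, 18.3, -0.0, 0.0, -0.0, 5], [0.3, 0.1, 18.2, -0.0, 0.0, -0.0, 5], [0.4, 0.0, 18.3, -0.0, 0.0, -0.0, 5], [0.3, 0.1, 18.2, -0.0, 0.0, -0.0, 5], [0.4, 0.0, 18.3, -0.001, 0.001, -0.001, 5]]
```

View pics/w7.png

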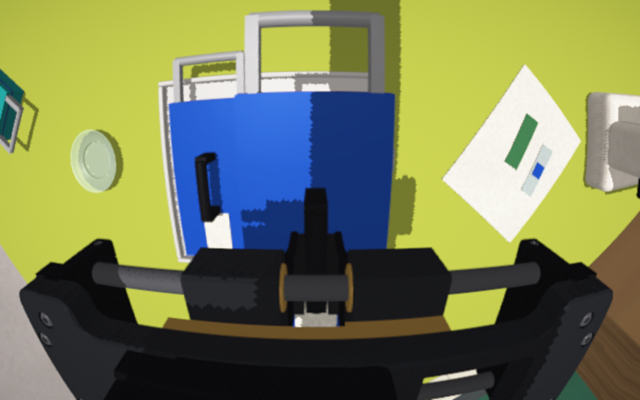

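The view shows case_2 hanging level beside case_1, which lies flat at px (205,170). Measured positions give about 22 mm between them. Next I lower it.

>>> step_arm(
  steps=[
    [0,0,10,0,0,0,5],
    [0,0,18,0,0,0,5],
    [0,0,20,0,0,0,5],
    [0,0,20,0,0,0,5],
    [0,0,20,0,0,0,5],
    [0,0,18,0,0,0,5],
    [0,0,12,0,0,0,5],
    [0,0,7,0,0,0,5],
  ],
)

```text
time: 30.6
eef_pos: [482.1, 353.7, 71.6]
eef_rot: [-0.986, -2.982, 0.002]
ft_force: [0.7, -0.5, -7.1]
grip_width: 0.122
```

>>> step_arm(
  steps=[
    [0,0,3,0,0,0,5],
    [0,0,3,0,0,0,5],
    [0,0,3,0,0,0,5],
    [0,0,2,0,0,0,5],
    [0,0,1,0,0,0,5],
    [0,0,0,0,0,0,5],
    [0,0,0,0,0,0,5],
  ],
)

```text
time: 31.3
eef_pos: [482.5, 354.4, 61.2]
eef_rot: [0.986, 2.983, 0.0]
ft_force: [-0.3, -0.2, -6.1]
grip_width: 0.127
```

```bash
python3 - <<'E'
from h import *
report(np.load('b2.npy'),.932,4)
E
```

```text
force [-0.24  0.04 -6.66] mom [ 0.159  0.017 -0.006] sd [0.63 0.24 0.35 0.01 0.02 0.02]
along case -0.11 across 0.21 z -6.66 mom about case y -0.117
[482.48685473 354.34856458  61.20607083] [9.86055351e-01 2.98259950e+00 8.72761011e-05] 0.12708756465540072 31.5
```

>>> step_arm(
  steps=[
    [0,0,1,0,0,0,5],
    [0,0,1,0,0,0,5],
    [0,0,0,0,0,0,5],
    [0,0,0,0,0,0,5],
  ],
)

```text
time: 31.9
eef_pos: [483.1, 354.2, 59.9]
eef_rot: [0.986, 2.981, 0.0]
ft_force: [-0.1, -3.3, 2.3]
grip_width: 0.127
```

```bash
python3 - <<'E'
from h import *
report(np.load('b2.npy'),.932,4)
E
```

```text
force [-0.65 -3.32  4.  ] mom [-0.633  0.1   -0.03 ] sd [0.37 0.5  0.58 0.05 0.02 0.01]
along case -3.06 across -1.46 z 4.0 mom about case y 0.568
[483.05078338 354.20212541  59.85013141] [9.86261839e-01 2.98140349e+00 8.47934032e-05] 0.12899609931323433 32.1
```

Case_2 is down. I release it, rise and back away for a final look.

>>> step_arm(
  steps=[
    [0,0,0,0,0,0,25],
    [0,0,0,0,0,0,50],
    [0,0,0,0,0,0,50],
    [0,0,0,0,0,0,50],
    [0,0,-20,0,0,0,50],
    [0,0,-40,0,0,0,50],
    [0,0,-40,0,0,0,50],
    [0,0,-40,0,0,0,50],
  ],
)

```text
time: 32.9
eef_pos: [481.9, 354.6, 200.3]
eef_rot: [-0.985, -2.983, -0.0]
ft_force: [1.4, -0.2, 0.4]
grip_width: 0.571
```

>>> step_arm(
  steps=[
    [-35,-20,-10,0,0,0,50],
    [-35,-20,0,0,0,0,50],
    [-35,-20,0,0,0,0,50],
    [-35,-20,0,0,0,0,50],
    [-35,-20,0,0,0,0,50],
    [-35,-20,0,0,0,0,50],
    [-35,-20,0,0,0,0,50],
    [0,0,0,0,0,0,50],
  ],
)

```text
time: 33.7
eef_pos: [598.4, 87.7, 208.0]
eef_rot: [1.002, 2.976, -0.004]
ft_force: [0.1, -0.2, -0.2]
grip_width: 0.574
```

```bash
python3 - <<'E'
from h import *
from plant import ctrl,optics
o=ctrl.get_obs(); print(o['eef_pos'],o['time'],o['ft_force'])
t=optics.camera('top'); s=optics.camera('scene'); T=optics.camera_model('top')
a=cv2.resize(t[80:300,60:440],(760,440)); b=cv2.resize(s[80:260,300:560],None,fx=1,fy=1)
cv2.imwrite('pics/end.png',np.vstack([a[:400],np.hstack([b,np.zeros((180,500,3),np.uint8)])]))
H=cv2.cvtColor(t,cv2.COLOR_BGR2HSV); bl=(H[...,0]>100)&(H[...,0]<130)&(H[...,1]>120)&(H[...,2]>40)
for c in([575,288],[482.5,354]): print(fit([maskhull(bl,proj([[*c,46]],T)[0])],[T],[*c,.932],(180,92,46)))
E
```

```text
[598.42816518  87.68878495 208.04557146] 33.7 [ 0.08353597 -0.21560988 -0.20197194]
(array([582.84229599, 295.04034876,   1.40511421]), np.float64(0.10386466756706142))
(array([484.7209619 , 358.07390056,   0.93576907]), np.float64(0.8999851151181247))
```

View pics/end.png

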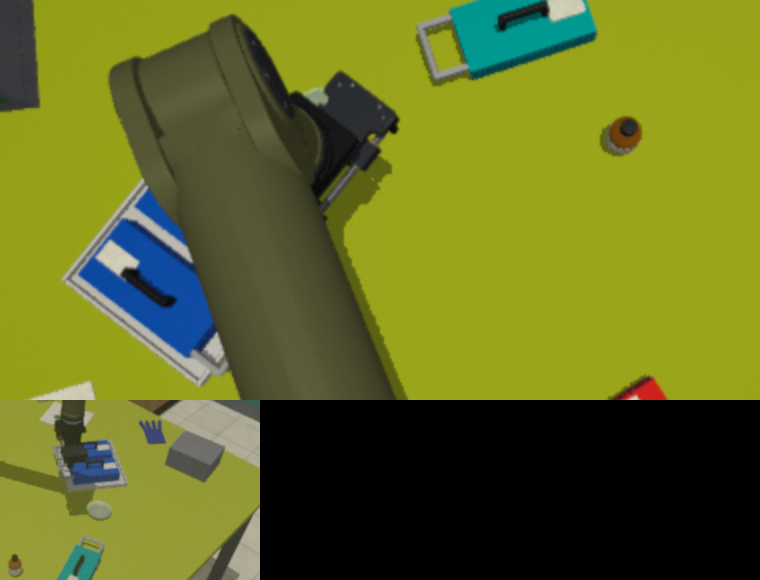

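>>> step_arm(
  steps=[
    [-27,-36,0,0,0,0,50],
    [-27,-36,0,0,0,0,50],
    [-27,-36,0,0,0,0,50],
    [-27,-36,0,0,0,0,50],
    [-27,-36,0,0,0,0,50],
    [-27,-36,0,0,0,0,50],
    [0,0,0,0,0,0,50],
    [0,0,0,0,0,0,50],
  ],
)

```text
time: 34.6
eef_pos: [597.0, -173.4, 208.9]
eef_rot: [-0.986, -2.982, -0.002]
ft_force: [0.7, 1.4, 1.2]
grip_width: 0.576
```

```bash
python3 - <<'E'
from h import *
from plant import ctrl,optics
o=ctrl.get_obs(); print(o['eef_pos'],o['time'])
t=optics.camera('top'); s=optics.camera('scene'); T=optics.camera_model('top')
cv2.imwrite('pics/end2.png',np.hstack([cv2.resize(t[110:290,70:250],None,fx=2.2,fy=2.2),cv2.resize(s[90:230,330:450],(340,396))]))
H=cv2.cvtColor(t,cv2.COLOR_BGR2HSV); bl=(H[...,0]>100)&(H[...,0]<130)&(H[...,1]>120)&(H[...,2]>40)
for c in([575,288],[482.5,354]):
    p,q=fit([maskhull(bl,proj([[*c,46]],T)[0])],[T],[*c,.932],(180,92,46)); d=p[:2]-[528,320]
    print(p,q,'in tray',d@[np.cos(.932),np.sin(.932)],d@[-np.sin(.932),np.cos(.932)])
t0=cv2.imread('pics/top0.png'); g=lambda i,b:cv2.absdiff(i,t0)[b[1]:b[3],b[0]:b[2]].mean()
print('change dish',g(t,(200,120,242,160)),'bottle',g(t,(358,135,386,160)))
E
```

```text
[ 597.02813551 -173.36339177  208.89594405] 34.6
[575.09857744 288.75737899   0.93635665] 0.9860391423215393 in tray 2.99954983548394 -56.43917137314245
[484.82270897 357.7417012    0.93736976] 0.9898638764653197 in tray 4.555989580784134 57.166051366674346
change dish 15.843055555555555 bottle 36.1552380952381
```

View pics/end2.png

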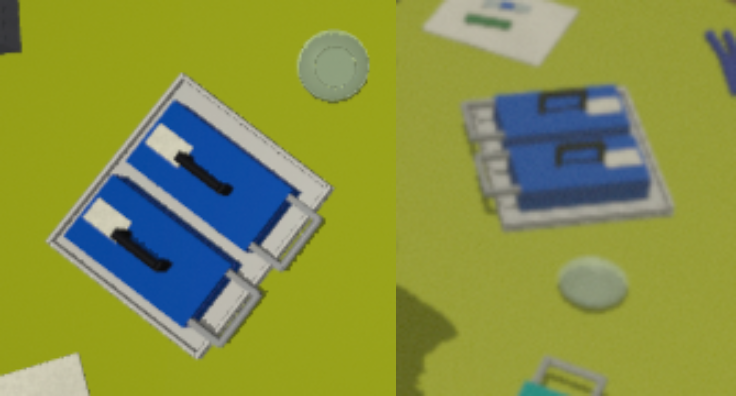

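Both cases lie flat in the tray. The dish is at px (221,140) and the bottle was at (371,147) in the previous picture, both unmoved, so the change number at the bottle is probably the arm or its shadow. I hand in.

```bash
python3 -c "
from plant import ctrl; print(ctrl.close_job())"
```

```text
the job is handed in; nothing more can be done
None
```

Both cases were heavy. I weighed the right-hand one first, then the left, and set each flat in the white tray by its handle. I handed in at about 34.7 s of the 72 s allowed.

| | Bar load when tipped 20 mm | Weight when lifted by the handle |
|---|---|---|
| case_1 (right) | 3.1 N | 6.7 N, about 0.68 kg |
| case_2 (left) | 2.9 N | 7.85 N, about 0.80 kg |

**Final position:** in the last top and scene pictures both cases lie flat and lengthwise in the tray, with their pull bars over the wall. They sit at -56 mm and +57 mm across the tray and 3–5 mm off centre lengthwise, with the arm clear of them.

**Checks that disagreed:**
- **Bottle and dish:** the picture-difference check showed a change at both (bottle 36, dish 16). By eye, both were at their original pixel positions: the dish in the last picture, the bottle in the one before. The arm had moved close to the bottle by then, so I put its change down to the arm or its shadow.
- **Tray centre:** the top and scene fits differed by about 6 mm in x. I used a value in between, well inside the tray's slack.
- **case_2 weight:** correcting its bar reading for moment gave up to 0.93 kg, above the stated range, because I only estimated the sensor height. The lift settled it at about 0.80 kg.

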